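# Move the freshly oiled base plate to the pin jig with a spatula

### The job

The rosewood base plate drying on the bearers under the small lamp is freshly oiled: do not touch it with the gripper or arm. Slide the spatula under it, lift it, and lower it gently with the spatula over the two pins of the green jig until it rests flush on the jig's bearers. Then draw the spatula fully out from under the plate, lay it flat on the bench and let go, leaving the other things on the bench undisturbed.

Things in the scene. Friction and masses are not known exactly. Their poses are not given: they have to be found in the camera images.
- plate: Dark rosewood plate, 100 (its x) by 150 (its y) by 10 mm thick, about 140 g, two round 20 mm through-holes at y = +56 and -56 mm (x = 0). Origin: centre of its underside; z up. It starts flat on the rest's two bearers, axes close to the rest's. A half turn makes no difference.
- spatula: Cranked spatula, about 200 g, lying flat on the bench. Steel blade 100 mm long, 70 wide, 3 thick, from x = 0 (rear edge) to x = 100 mm (tip). A black handle rises from the rear edge up and backwards, leaning 40 degrees from vertical: direction (-0.643, 0, 0.766). Origin: middle of the rear edge, on the blade's underside; z up.
- spatula_grip (a point): Point on the handle's axis 85 mm from the spatula's origin. The handle, 20 mm thick (y) by 24 mm, covers 25 to 125 mm along the axis. Grip its y faces here with about 45 N, fingers pointing down along the handle (tilted 40 degrees): an upright gripper would hit the lamp once the blade is under the plate.
- spatula_blade (a point): Middle of the blade's underside (spatula x = 50 mm).
- rest: Fixed aluminium drying rest. Two bearers along its x, 110 mm long, 18 wide, 22 high, centred at y = +56 and -56 mm; between them a channel 94 mm wide over the bare bench, open at the -x end, with a 16 mm high cross bar at x = 55 to 80 mm. The blade goes in along +x. The plate lies over the origin within 6 mm. Origin: on the bench amid the bearers; z up.
- rest_lamp (a point): Middle of the underside of the white lamp head fixed to the rest: rest x = -65, y = 0, z = 157 mm. The head is 80 mm along the rest's x (-105 to -25 mm), 120 mm along y and 23 mm high; its arm (z = 185 mm) runs along +x to a post at x = 130 mm.
- jig: Fixed green iron jig with bearers like the rest's (22 mm high, at y = +56 and -56 mm, channel open at -x, cross bar 22 mm high at x = 55 to 85 mm). Mid-bearer (x = 0, y = +56 and -56 mm) stand steel pins, 9 mm thick, tapered, tips 16 mm above the bearers. Nothing is above it. Origin: on the bench midway below the pins; z up. Draw the blade out along -x.
- jig_seat (a point): Point midway between the feet of the two pins at the height of the bearers' tops (22 mm): the middle of the seated plate's underside comes here.
- mill_body: Bystander: rosewood mill body standing upright, 60 mm wide, 150 mm tall. Origin: centre of its underside.
- grinding_ring: Bystander: white porcelain grinding ring, 72 mm wide, 18 mm high. Origin: centre of its underside.
- brass_nut: Bystander: round brass tension nut, 64 mm wide, 20 mm high. Origin: centre of its underside.
- spring_cap: Bystander: steel spring cap, 68 mm wide, 30 mm high. Origin: centre of its underside.
- pepper_jar: Bystander: amber jar, 80 mm wide, 130 mm tall. Origin: centre of its underside.
- screwdriver: Bystander: screwdriver lying on the bench. Origin: on the bench below its middle.
There are look-alikes about, which are no part of the job. Of the things that look like the jig, the middle-sized one is meant. There is more than one size of the spatula; the job needs the larger.

How it is judged:
On the way, in this order (a step that is already met when the one before it is completed fails the run):
1. the plate is lifted off the rest, carried by the spatula (z of plate in the frame of rest above 0.034 m and contact force between plate and spatula above 0.3 N and contact force between plate and rest below 0.05 N), for 0.2 s.
2. the plate comes down around both pins of the jig while the spatula still carries it (horizontal distance between plate and jig_seat below 0.009 m and angle between the x axis of plate and the x axis of jig, either way round below 0.15 rad and z of plate in the frame of jig below 0.034 m and angle between plate's own z axis and vertical below 0.15 rad and contact force between plate and spatula above 0.2 N), for 0.05 s.
At the end, for the whole second after the job is handed in: Plate flush on the jig, a pin in each hole (within 9 mm of jig_seat, 3 mm in height, 0.15 rad in turn, 0.04 rad in tilt); spatula flat on the bench (origin below 8 mm, tilt under 0.06 rad), not touching the plate, blade middle over 100 mm from the plate middle; both at rest (horizontal distance between plate and jig_seat below 0.009 m and angle between the x axis of plate and the x axis of jig, either way round below 0.15 rad and z of plate in the frame of jig between 0.019 and 0.025 m and angle between plate's own z axis and vertical below 0.04 rad and linear speed of each of plate, spatula below 0.02 m/s and contact force between plate and spatula below 0.05 N and height (world z) of spatula below 0.008 m and angle between spatula's own z axis and vertical below 0.06 rad and horizontal distance between spatula_blade and plate above 0.1 m).
It fails at once if the gripper or arm touches the oiled plate (contact force between plate and the fingers above 0.3 N or contact force between plate and the arm above 0.3 N).
It fails at once if a bystander is shifted by more than 30 mm (distance of any of mill_body, grinding_ring, brass_nut, spring_cap, pepper_jar, screwdriver from where it was at the start of the episode above 0.03 m).
It also fails if it takes over 64 s, if anything falls off the work surface, if the arm or the gripper's body presses on something with over 40 N, if the wrist force passes 120 N, or if a joint passes its speed limit or range.

### The arm

A 6-joint arm with a two-finger parallel gripper is mounted at the origin on the work surface. World frame = base frame: x ahead of the robot, y to its left, z up, the work surface at z = 0. Lengths are in m, angles in rad, forces in N, time in s.
With the tool pointing down it reaches from about 0.4 to 0.825 m from the base axis. Payload 7 kg.
Tool frame: the origin (TCP) lies at the very end of the fingers, on their centre line; the grasp point (between the pads) lies 19 mm behind it; z points along the fingers, y is the line along which they close (so a half turn about z gives the same grasp; the last joint's range is limited). The gripper opens to 88 mm and grips with 3 to 60 N. Pads are 19 mm wide; open, the fingers measure 130 mm over their backs; the gripper's body (78 mm by 193 mm) begins 47 mm behind the grasp point.
Start: joints at [-0.895, 0.359, 0.012, 0, -1.224, -0.288], TCP at [0.255, -0.625, 0.227] pointing down, gripper open.
Joint ranges: [-3.07, 3.07], [-1.43, 2.12], [-1.02, 1.25], [-3.03, 1.67], [-3.05, -0], [-3.03, 3.03]. Speed limits (rad/s): [2.39, 2.39, 3.01, 3.14, 3.14, 3.14].

### API

Orientations are given as [roll, pitch, yaw] about the fixed x, y, z axes, in that order (R = Rz(yaw) Ry(pitch) Rx(roll)).
In Python, from station import * gives the robot as it stands.
- The arm moves only by the tool servo_tool, never from a script. Its argument "moves" is a list of rows, each an object of numbers: "jaw": the opening, from 0 (shut) to 1 (fully open); "dx", "dy", "dz": the shift along the world's x, y, z in m; "roll": the turn about the world's z in degrees. A call has exactly 10 rows; each row shifts and turns the commanded pose from where the row before left it; what a row does not reach is not made up. A row lasts 1/8 s, in which the tool goes at most 62.5 mm and 10.7 degrees, less where a joint would pass 70% of its speed; a pose out of reach is approached as far as the arm can. A call with a gripper value outside its range is refused whole. The fingers move at their own pace and stop on an object; "newtons" is the grip in N (left out, the last holds). Time passes only in rows, so rows that do not move let the fingers close, or fill a call up. It gives the time, the measured TCP pose, the force, the opening and the grip force at its end, in the units of the state.
- get_state(): the state, without advancing time (a new reading comes with each control period).
- grab_frame(name): name is "side" or "top" or "wrist"; returns (picture, depth): 480x640x3 uint8, red, green, blue; 480x640 float32, m along the optical axis (not along the pixel's ray), 0 where there is no reading.
- calibration(name): a dict with "intrinsics" (3x3 intrinsics, pixels), "R" (3x3) and "t" (3): a world point X has camera coordinates R X + t. Camera axes: x right, y down, z forward; pixel columns grow to the right and rows downward; lengths in m; the calibration is good to about 2 mm. The wrist camera is an equidistant fisheye: a pixel r from the principal point sees the ray r / f radians off the axis. A picture is of the moment at which its call begins: read the wrist's pose just before it. calibration takes no time and is no camera call; for the wrist camera it gives the pose at the moment of the call.
- job_done(): hands the job in; it is judged then, once.
The state is a dict: "t": time; "q": joint angles; "qd": joint speeds; "joint_efforts": joint torques, N m; "eef_pos": TCP position; "ee_rot": TCP orientation; "force": force on the tool from outside, world axes, zero at the start; "moment": the same for the moment, N m; "width": finger opening in m; "gripper_force": force on a finger pad.
Only numpy, scipy, OpenCV 4.12 (cv2) and the standard library are available. Lean on these libraries where they do the work, as an engineer would, in place of code of your own. Each camera call takes 0.05 s, during which the arm holds its last target. There are 200 camera calls.

## Working session

There is one attempt and no reset: what is moved stays moved. The work goes in short steps, Python scripts to look and compute and a tool call to move; the robot and the scene stay as the last step left them, time stands still between calls to the robot, and variables do not carry over. Pictures are saved under pics/ and viewed, at most 10 in all, crops included, and the job is handed in when it is done.

Besides the shell and the picture viewer there is one more tool, called after "Request:" as name(argument=value, ...), one argument or row to a line, values as JSON. servo_tool: Moves the arm, as the interface text tells. Its arguments: {"type":"object","properties":{"moves":{"type":"array","items":{"type":"object","properties":{"jaw":{"type":"number"},"dx":{"type":"number"},"dy":{"type":"number"},"dz":{"type":"number"},"roll":{"type":"number"}}}},"newtons":{"type":"number"}},"required":["moves"]}

```bash
mkdir -p pics; ls; python3 - <<'E'
from station import *
import cv2,numpy as np
print(get_state())
ims=[]
for n in("top","side"):
    p,d=grab_frame(n); np.savez("pics/%s0.npz"%n,p=p,d=d); cv2.imwrite("pics/%s0.png"%n,p[:,:,::-1])
    c=calibration(n);print(n,c)
E
```

```text
pics
{'t': 0.0, 'q': array([-8.94918015e-01,  3.59395731e-01,  1.10497914e-02, -3.49952271e-04,
       -1.22409425e+00, -2.88084404e-01]), 'qd': array([ 0.0001978 ,  0.00173472,  0.00124353, -0.00030518, -0.0009276 ,
        0.00043358]), 'joint_efforts': array([-1.66404584e-04, -5.82722425e+01,  2.93034464e+01,  6.99691951e+00,
        6.51130467e-03, -1.88996282e-04]), 'eef_pos': array([ 0.25502663, -0.62443628,  0.22561306]), 'ee_rot': array([ 3.13992306e+00, -1.51675618e-04, -2.75391780e+00]), 'force': array([ 0.02084524, -0.5134819 ,  0.54639099]), 'moment': array([-0.01710373,  0.06544348, -0.03988404]), 'gripper_force': 0.0, 'width': 0.08767057733175707}
top {'intrinsics': array([[602.40009017,   0.        , 321.1948399 ],
       [  0.        , 602.40009017, 236.28056165],
       [  0.        ,   0.        ,   1.        ]]), 'R': array([[-0.00728576, -0.99995121, -0.00667077],
       [-0.99144402,  0.0080929 , -0.13028143],
       [ 0.13032906,  0.00566449, -0.99145461]]), 't': array([-0.03592348,  0.55143577,  1.48023481])}
side {'intrinsics': array([[508.85712514,   0.        , 319.70599225],
       [  0.        , 508.85712514, 241.99332104],
       [  0.        ,   0.        ,   1.        ]]), 'R': array([[-0.71860222, -0.69496653, -0.02514684],
       [-0.33437016,  0.37699631, -0.86375366],
       [ 0.60976015, -0.61228695, -0.50328645]]), 't': array([0.35231967, 0.31044424, 1.04718248])}
```

View pics/top0.png

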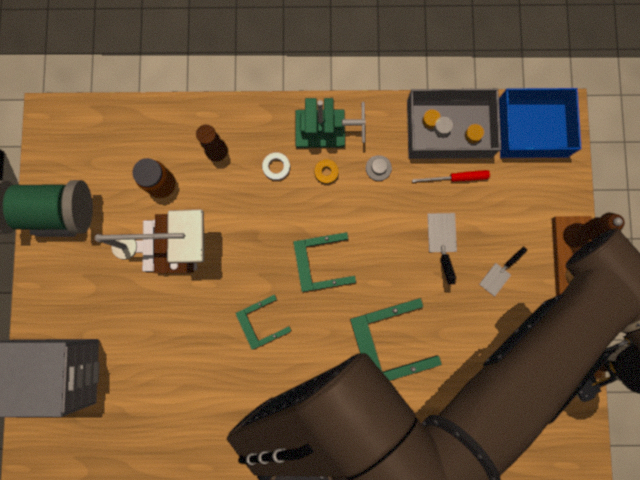

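View pics/side0.png

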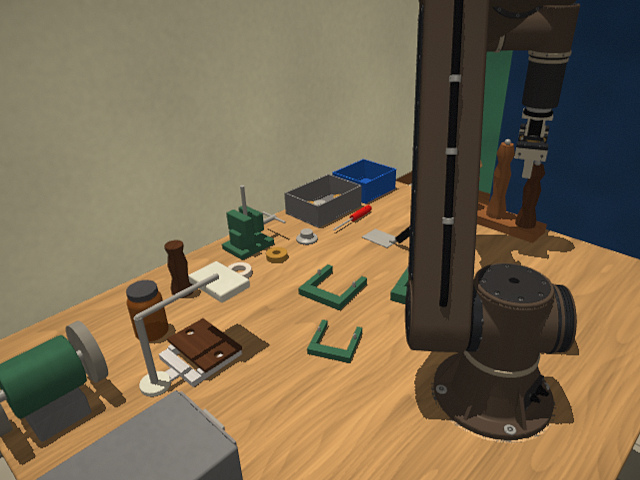

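The top view shows the three U-shaped green jigs: small (263,322), middle (325,262) and large (395,340). All of them open to the right (world −y). There are two spatulas: the larger has its blade at (442,232) and handle at (447,268), and the smaller is at (500,275). The rest, plate and lamp are at (175,240), with the post at (123,245). The side view shows the plate at (205,345) under the white lamp head at (220,278). I choose the jig at (325,262) and the spatula at (442,232).

```bash
cat > h.py <<'E'
import numpy as np,cv2
from station import *
def cloud(n,p,d,c=None):
    c=c or calibration(n);K=c["intrinsics"]
    v,u=np.mgrid[:480,:640]
    X=np.stack([(u-K[0,2])/K[0,0]*d,(v-K[1,2])/K[1,1]*d,d],-1)
    W=(X-c["t"])@c["R"]; W[d<=0]=np.nan
    return W
def load(n,f):
    z=np.load(f);return z["p"],cloud(n,z["p"],z["d"])
def rect(P):
    r=cv2.minAreaRect((P[:,:2]*1000).astype(np.float32));return [np.round(a,1) for a in r]
E
cat > m.py <<'E'
from h import *
for n in("top","side"):
    p,W=load(n,"pics/%s0.npz"%n); x,y,z=W[...,0],W[...,1],W[...,2]
    pi=p.astype(int);g=(pi[...,1]>pi[...,0]*1.3)&(pi[...,1]>pi[...,2]*1.1)
    ok=np.isfinite(z)
    b=ok&(z<.004)&(x>.3)&(x<.7)&(abs(y)<.4); print(n,"bench z",np.median(z[b]))
    m=(ok&g&(z>.012)&(z<.045)&(x>.3)&(x<.8)&(y<.3)&(y>-.5)).astype(np.uint8)
    k,l,s,c=cv2.connectedComponentsWithStats(m)
    for i in range(1,k):
        if s[i,4]>80:
            P=W[l==i];print(n,"green",s[i],rect(P),np.percentile(P[:,2],[10,50,90]).round(4))
    if n=="top":
        U=(slice(200,285),slice(90,215))
    else: U=(slice(230,400),slice(120,270))
    w=W[U].reshape(-1,3);q=pi[U].reshape(-1,3);w_ok=np.isfinite(w[:,2])
    for nm,lo,hi in(("post/lamp",.17,.2),("head",.172,.183),("plate",.027,.038),("bearer",.017,.026)):
        s_=w_ok&(w[:,2]>lo)&(w[:,2]<hi)
        if nm=="plate": s_&=q.sum(1)<220
        P=w[s_]
        if len(P)>20: print(n,nm,len(P),rect(P),np.percentile(P[:,2],[10,50,90]).round(4))
    s_=ok&(z>.001)&(x>.45)&(x<.72)&(y>-.35)&(y<-.2)
    if n=="top":
        P=W[s_];print("spat",len(P),rect(P),P[:,2].max())
E
python3 m.py
python3 - <<'E'
import cv2
a=cv2.imread("pics/top0.png")
b=cv2.imread("pics/side0.png")
r=lambda i:cv2.resize(i,(400,300),interpolation=cv2.INTER_CUBIC)
import numpy as np
cv2.imwrite("pics/c1.png",np.vstack([np.hstack([r(a[195:285,90:210]),r(a[195:300,410:550])]),np.hstack([r(b[250:400,130:330]),r(a[225:300,285:385])])]))
E
```

```text
top bench z -2.561678737589236e-05
top green [296 142  48   6 213] [array([793.9, -37.4]), array([ 12. , 122.2]), np.float64(0.0)] [0.0153 0.0201 0.0242]
top green [ 294  233   61   58 1043] [array([488.7, -46.9]), array([128.2, 135.1]), np.float64(9.4)] [0.0182 0.0225 0.0268]
top green [237 296  39  42 382] [array([350.1, 112.5]), array([ 75.2, 105.2]), np.float64(25.8)] [0.0143 0.0182 0.0229]
top green [351 299  71  39 781] [array([ 343.3, -204.8]), array([ 54.3, 180.6]), np.float64(16.2)] [0.0249 0.0291 0.0335]
top post/lamp 2248 [array([535. , 350.3]), array([120.2, 243.7]), np.float64(0.9)] [0.1773 0.1818 0.1908]
top head 1366 [array([535.1, 346.1]), array([120.2, 235.4]), np.float64(0.9)] [0.1765 0.1799 0.1823]
top plate 773 [array([540.2, 411. ]), array([265.5, 147.9]), np.float64(87.3)] [0.0292 0.0331 0.0366]
top bearer 374 [array([507.6, 389.3]), array([176.9, 159.6]), np.float64(32.0)] [0.0174 0.0198 0.0242]
spat 2771 [array([ 585.2, -275. ]), array([149.8, 269.5]), np.float64(90.0)] 0.09100498021527556
side bench z 0.0016924251053591433
side green [239 238  35  19 163] [ar
[... 165 characters left out ...]
np.float64(9.3)] [0.0152 0.0229 0.0256]
side green [391 270  17  31 301] [array([ 351.2, -161.8]), array([ 37.1, 117. ]), np.float64(31.1)] [0.0191 0.0305 0.0329]
side green [308 320  34  36 381] [array([348.6, 113.5]), array([ 74. , 109.4]), np.float64(25.3)] [0.0153 0.0183 0.0205]
side post/lamp 1833 [array([465.3, 406. ]), array([190.9, 427. ]), np.float64(36.6)] [0.1775 0.1821 0.1916]
side head 1087 [array([534.4, 349.3]), array([121.6, 242.8]), np.float64(0.7)] [0.1763 0.181  0.1825]
side plate 2229 [array([701., 238.]), array([262. , 565.5]), np.float64(47.0)] [0.0306 0.0334 0.0356]
side bearer 1206 [array([709.6, 198.3]), array([269.9, 649.3]), np.float64(39.7)] [0.0177 0.0207 0.0244]
```

View pics/c1.png

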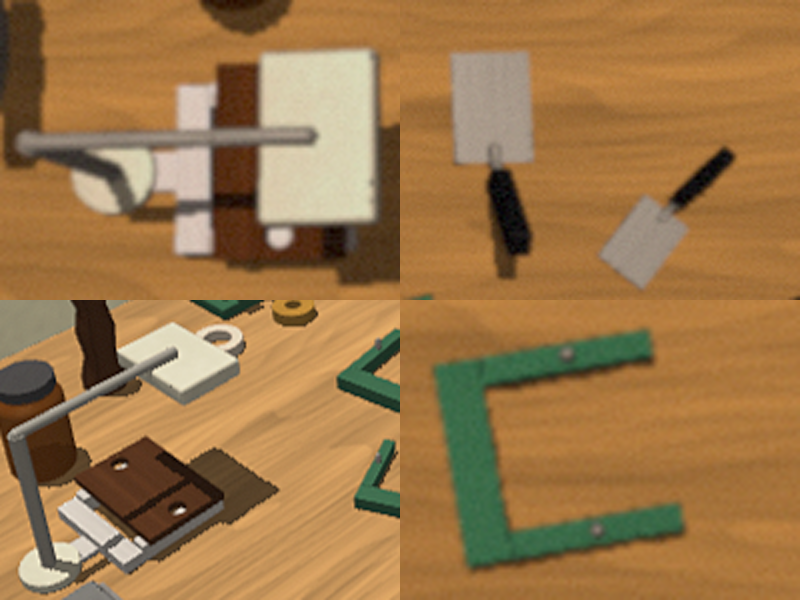

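The crop confirms the choices: the large spatula at (442,232) px, the middle jig with its two pins at about (327,238) and (334,282), and the plate under the lamp. Next I refine the poses.

```bash
cat > m2.py <<'E'
from h import *
def ray(n,u,v,z):
    c=calibration(n);K=c["intrinsics"];d=c["R"].T@np.array([(u-K[0,2])/K[0,0],(v-K[1,2])/K[1,1],1]);o=-c["R"].T@c["t"]
    return o+d*(z-o[2])/d[2]
if __name__=="__main__":
    a=ray("top",326.75,238.2,.036);b=ray("top",334.25,282.2,.036);print("pins",a,b,(a+b)/2,np.linalg.norm(a-b),np.degrees(np.arctan2(a[1]-b[1],a[0]-b[0]))+90)
    for q in((452,53),(528,53),(533,162),(455,165)): print("blade",ray("top",410+(q[0]-400)*.35,195+q[1]*.35,.003).round(4))
    for n in("top","side"):
        p,W=load(n,"pics/%s0.npz"%n); x,y,z=W[...,0],W[...,1],W[...,2]
        R=np.isfinite(z)&(x>.42)&(x<.66)&(y>.2)&(y<.56); s=p.astype(int).sum(2)
        for nm,lo,hi,t in(("plate",.025,.040,lambda s:s<300),("bearer",.015,.029,lambda s:s>380),("head",.17,.188,lambda s:s>0),("arm",.187,.2,lambda s:s>0)):
            m=(R&(z>lo)&(z<hi)&t(s)).astype(np.uint8)
            if nm=="head": m=cv2.morphologyEx(m,cv2.MORPH_OPEN,np.ones((9,9)))
            k,l,st,c=cv2.connectedComponentsWithStats(m)
            for i in range(1,k):
                if st[i,4]>40: P=W[l==i];print(n,nm,st[i],rect(P),P[:,2].mean().round(4))
    p,W=load("top","pics/top0.npz");x,y,z=W[...,0],W[...,1],W[...,2]
    s=p.astype(int).sum(2);m=np.isfinite(z)&(s<130)&(z>.015)&(x>.44)&(x<.6)&(y>-.34)&(y<-.22)
    P=W[m];print("handle",len(P));
    for zz in np.arange(.02,.1,.01):
        Q=P[abs(P[:,2]-zz)<.005]; 
        if len(Q): print(zz.round(3),Q.mean(0).round(4),np.ptp(Q,0).round(3))
E
python3 m2.py
```

```text
pins [ 0.54615191 -0.05412013  0.036     ] [ 0.43548084 -0.07186713  0.036     ] [ 0.49081638 -0.06299363  0.036     ] 0.11208497775729684 99.110277643334
blade [ 0.6124 -0.3167  0.003 ]
blade [ 0.6118 -0.3853  0.003 ]
blade [ 0.5128 -0.3862  0.003 ]
blade [ 0.5107 -0.3163  0.003 ]
top plate [155 214  13  20 242] [array([587.7, 365.3]), array([50.5, 33.5]), np.float64(1.1)] 0.0334
top plate [154 239  42  35 652] [array([506. , 330.6]), array([ 85.9, 103.9]), np.float64(0.6)] 0.0332
top bearer [143 220  12  14 107] [array([582. , 400.1]), array([33.6, 30.1]), np.float64(0.9)] 0.0194
top bearer [142 239  11  16 116] [array([530.9, 402.4]), array([26.6, 39.6]), np.float64(87.1)] 0.0189
top bearer [143 258  11  14 100] [array([485.4, 399.3]), array([31.4, 28.7]), np.float64(6.7)] 0.0195
top head [ 168  210   36   53 1244] [array([535.9, 269.6]), array([120. ,  79.5]), np.float64(3.5)] 0.1808
top arm [ 95 232  90   9 426] [array([534.1, 370.6]), array([ 13.7, 203.2]), np.float64(1.7)] 0.1913
side plate [ 167  318   75   54 2072] [array([538.5, 330.2]), array([157.2, 101.6]), np.float64(0.3)] 0.0331
side bearer [159 344  45  38 484] [array([533.4, 396.7]), array([ 34.9, 132.4]), np.float64(89.8)] 0.0181
side head [208 263  38  34 779] [array([535.4, 268.7]), array([121.8,  81.3]), np.float64(0.4)] 0.1807
side head [192 271  11  10 106] [array([574.9, 296.8]), array([23.3, 40.7]), np.float64(54.1)] 0.1812
side arm [134 273  85  46 408] [array([533.4, 368.4]), array([ 13.5, 201.1]), np.float64(1.0)] 0.1906
handle 0
```

Request:
servo_tool(
  moves=[
    {"dx":0.023,"dy":0.034,"dz":-0.004,"roll":-2.8,"jaw":1},
    {"dx":0.023,"dy":0.034,"dz":-0.004,"roll":-2.8,"jaw":1},
    {"dx":0.023,"dy":0.034,"dz":-0.004,"roll":-2.8,"jaw":1},
    {"dx":0.023,"dy":0.034,"dz":-0.004,"roll":-2.8,"jaw":1},
    {"dx":0.023,"dy":0.034,"dz":-0.004,"roll":-2.8,"jaw":1},
    {"dx":0.023,"dy":0.034,"dz":-0.004,"roll":-2.8,"jaw":1},
    {"dx":0.023,"dy":0.034,"dz":-0.004,"roll":-2.8,"jaw":1},
    {"dx":0.023,"dy":0.034,"dz":-0.004,"roll":-2.8,"jaw":1},
    {"jaw":1},
    {"jaw":1},
  ],
  newtons=58,
)

```text
$.moves[8]: bad value
```

```bash
python3 - <<'E'
from h import *
s=get_state();print(s["eef_pos"],np.degrees(s["ee_rot"]),np.degrees(s["q"]).round(1))
c=calibration("wrist");print(c)
p,d=grab_frame("wrist");np.savez("pics/w1.npz",p=p,d=d,**c);cv2.imwrite("pics/w1.png",p[:,:,::-1])
E
```

```text
[ 0.25509057 -0.62449409  0.22574127] [ 1.79917632e+02 -7.17127502e-03 -1.57784246e+02] [-51.3  20.6   0.6  -0.  -70.1 -16.5]
{'intrinsics': array([[371.64829954,   0.        , 312.10377879],
       [  0.        , 371.64829954, 234.47347786],
       [  0.        ,   0.        ,   1.        ]]), 'R': array([[-0.37792034,  0.92583707,  0.00139118],
       [ 0.89723915,  0.36587545,  0.24717821],
       [ 0.22833775,  0.0946619 , -0.96896904]]), 't': array([ 0.67365221, -0.03071658,  0.38873714])}
```

View pics/w1.png

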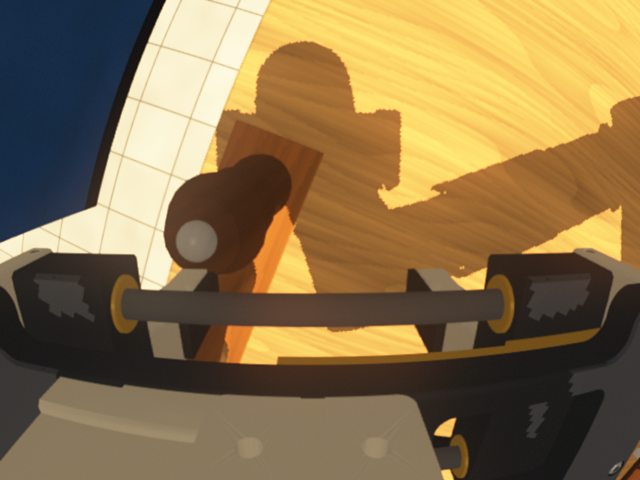

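Request:
servo_tool(
  moves=[
    {"dx":0.023,"dy":0.034,"dz":0,"roll":-2.8,"jaw":1},
    {"dx":0.023,"dy":0.034,"dz":0,"roll":-2.8,"jaw":1},
    {"dx":0.023,"dy":0.034,"dz":0,"roll":-2.8,"jaw":1},
    {"dx":0.023,"dy":0.034,"dz":0,"roll":-2.8,"jaw":1},
    {"dx":0.023,"dy":0.034,"dz":0,"roll":-2.8,"jaw":1},
    {"dx":0.023,"dy":0.034,"dz":0,"roll":-2.8,"jaw":1},
    {"dx":0.023,"dy":0.034,"dz":0,"roll":-2.8,"jaw":1},
    {"dx":0.023,"dy":0.034,"dz":0,"roll":-2.8,"jaw":1},
    {"dx":0,"dy":0,"dz":0,"roll":0,"jaw":1},
    {"dx":0,"dy":0,"dz":0,"roll":0,"jaw":1},
  ],
  newtons=58,
)

```text
t: 1.4
eef_pos: [0.4392, -0.3527, 0.2264]
ee_rot: [3.141, -0.0, 3.14]
force: [-0.0, -0.1, 0.1]
width: 0.0877
gripper_force: 0.0
```

```bash
python3 - <<'E'
from h import *
s=get_state();print(s["eef_pos"],np.degrees(s["ee_rot"]),np.degrees(s["q"]).round(1))
c=calibration("wrist")
p,d=grab_frame("wrist");np.savez("pics/w2.npz",p=p,d=d,**c);cv2.imwrite("pics/w2.png",p[:,:,::-1])
E
```

```text
[ 0.4391721  -0.35272619  0.22642953] [ 1.79993533e+02 -2.01551783e-02  1.79882947e+02] [-18.9  10.1 -13.6   0.  -66.3 -71.3]
```

View pics/w2.png

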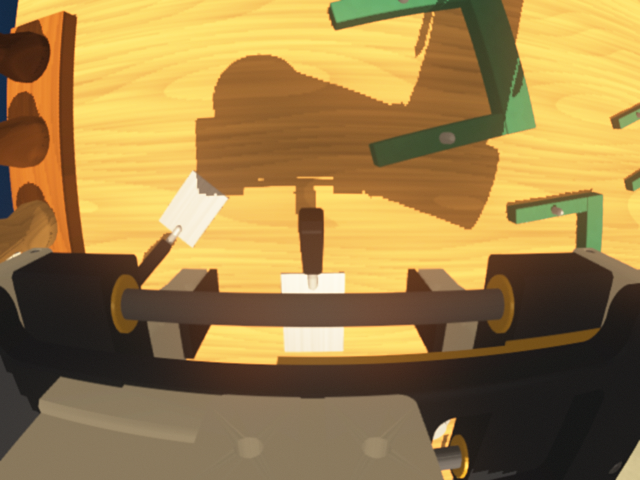

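Wrist view: the large spatula is centred between the fingers, with its blade corners at about (281,273), (344,272), (344,352) and (283,352), and the handle's upper end at (312,212). The small spatula at (195,210) is clear of the left finger.

```bash
cat >> h.py <<'E'
def fray(c,u,v):
    K=c["intrinsics"];a=np.array([u-K[0,2],v-K[1,2]]);r=np.hypot(*a);t=r/K[0,0]
    d=np.append(a/r*np.sin(t),np.cos(t)); return d,c["R"].T@d,-c["R"].T@c["t"]
E
python3 - <<'E'
from h import *
c=np.load("pics/w2.npz");D=c["d"]
for u,v in((281,273),(344,272),(344,352),(283,352)):
    dc,d,o=fray(c,u,v);print("blade",(o+d*(.003-o[2])/d[2]).round(4))
for v in(212,220,230,240,250,260,270):
  row=c["p"][v].astype(int).sum(1); 
  us=[u for u in range(285,340) if row[u]<190]
  out=[]
  for u in(min(us),(min(us)+max(us))//2,max(us)):
    dc,d,o=fray(c,u,v);P=o+d*D[v,u]/dc[2]; out+=[u,P.round(4)]
  print(v,*out)
E
```

```text
blade [ 0.5131 -0.3865  0.003 ]
blade [ 0.5121 -0.3176  0.003 ]
blade [ 0.615  -0.3145  0.003 ]
blade [ 0.6148 -0.3875  0.003 ]
212 300 [ 0.4286 -0.362   0.0907] 310 [ 0.4287 -0.354   0.0906] 321 [ 0.4288 -0.3451  0.0904]
220 300 [ 0.4345 -0.3619  0.0943] 311 [ 0.4341 -0.3532  0.0963] 322 [ 0.4343 -0.3444  0.0954]
230 322 [ 0.4413 -0.3445  0.1003] 322 [ 0.4413 -0.3445  0.1003] 322 [ 0.4413 -0.3445  0.1003]Traceback (most recent call last):
  File "<stdin>", line 9, in <module>
ValueError: min() iterable argument is empty
```

Request:
servo_tool(
  moves=[
    {"dx":0.002,"dy":0.001,"dz":-0.035,"roll":0,"jaw":1},
    {"dx":0,"dy":0,"dz":-0.035,"roll":0,"jaw":1},
    {"dx":0,"dy":0,"dz":-0.035,"roll":0,"jaw":1},
    {"dx":0,"dy":0,"dz":-0.03,"roll":0,"jaw":1},
    {"dx":0,"dy":0,"dz":-0.026,"roll":0,"jaw":1},
    {"dx":0,"dy":0,"dz":0,"roll":0,"jaw":0.5},
    {"dx":0,"dy":0,"dz":0,"roll":0,"jaw":0.3},
    {"dx":0,"dy":0,"dz":0,"roll":0,"jaw":0.1},
    {"dx":0,"dy":0,"dz":0,"roll":0,"jaw":0},
    {"dx":0,"dy":0,"dz":0,"roll":0,"jaw":0},
  ],
  newtons=58,
)

```text
t: 2.7
eef_pos: [0.4414, -0.3519, 0.0661]
ee_rot: [-3.141, 0.001, 3.139]
force: [0.2, -0.3, 0.0]
width: 0.0432
gripper_force: 0.0
```

Request:
servo_tool(
  moves=[
    {"dx":0,"dy":0,"dz":0,"roll":0,"jaw":0},
    {"dx":0,"dy":0,"dz":0,"roll":0,"jaw":0},
    {"dx":0,"dy":0,"dz":0,"roll":0,"jaw":0},
    {"dx":0,"dy":0,"dz":0,"roll":0,"jaw":0},
    {"dx":0,"dy":0,"dz":0,"roll":0,"jaw":0},
    {"dx":0,"dy":0,"dz":0,"roll":0,"jaw":0},
    {"dx":0,"dy":0,"dz":0,"roll":0,"jaw":0},
    {"dx":0,"dy":0,"dz":0.02,"roll":0,"jaw":0},
    {"dx":0,"dy":0,"dz":0.02,"roll":0,"jaw":0},
    {"dx":0,"dy":0,"dz":0.02,"roll":0,"jaw":0},
  ],
  newtons=58,
)

```text
t: 3.95
eef_pos: [0.4407, -0.3516, 0.1256]
ee_rot: [3.141, -0.001, 3.138]
force: [-0.4, -0.2, -1.7]
width: 0.0199
gripper_force: 58.0
```

Request:
servo_tool(
  moves=[
    {"dx":0.0095,"dy":0.044,"dz":0.01,"roll":9.1,"jaw":0},
    {"dx":0.0095,"dy":0.044,"dz":0,"roll":9.1,"jaw":0},
    {"dx":0.0095,"dy":0.044,"dz":0,"roll":9.1,"jaw":0},
    {"dx":0.0095,"dy":0.044,"dz":0,"roll":9.1,"jaw":0},
    {"dx":0.0095,"dy":0.044,"dz":0,"roll":9.1,"jaw":0},
    {"dx":0.0095,"dy":0.044,"dz":0,"roll":9.1,"jaw":0},
    {"dx":0.0095,"dy":0.044,"dz":0,"roll":9.1,"jaw":0},
    {"dx":0.0095,"dy":0.044,"dz":0,"roll":9.1,"jaw":0},
    {"dx":0.0095,"dy":0.044,"dz":0,"roll":9.1,"jaw":0},
    {"dx":0.0095,"dy":0.044,"dz":0,"roll":9.1,"jaw":0},
  ],
  newtons=58,
)

```text
t: 5.2
eef_pos: [0.536, 0.0895, 0.1353]
ee_rot: [3.141, -0.0, -1.551]
force: [0.9, -0.2, -1.6]
width: 0.0197
gripper_force: 58.0
```

```bash
python3 - <<'E'
from h import *
s=get_state();print(s["eef_pos"],np.degrees(s["ee_rot"]),np.degrees(s["q"]).round(1),s["force"],s["width"])
for n in("top","side"):
    p,d=grab_frame(n); np.savez("pics/%s1.npz"%n,p=p,d=d); cv2.imwrite("pics/%s1.png"%n,p[:,:,::-1])
a=cv2.imread("pics/top1.png");b=cv2.imread("pics/side1.png")
r=lambda i:cv2.resize(i,(400,300),interpolation=cv2.INTER_CUBIC)
cv2.imwrite("pics/c2.png",np.hstack([r(a[180:330,130:330]),r(b[230:380,150:350])]))
E
```

```text
[0.53603146 0.08954329 0.13525535] [ 1.79967690e+02 -1.09232569e-02 -8.88799798e+01] [ 30.1  12.8 -23.1  -0.  -54.1 -29. ] [ 0.92013222 -0.21032085 -1.63850403] 0.019676756073362535
```

View pics/c2.png

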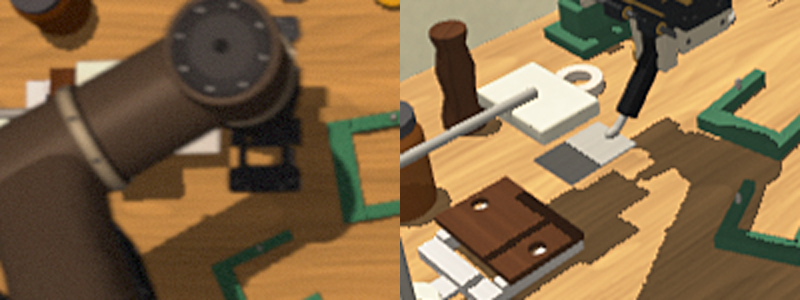

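The side crop shows the blade level at about (585,155), in front of the rest and short of the plate. Now I measure the held blade.

```bash
cat > blade.py <<'E'
from h import *
import sys
def blade(f,lo,hi,xr,yr):
    p,W=load("side",f);x,y,z=W[...,0],W[...,1],W[...,2];s=p.astype(int)
    gray=(s.max(2)-s.min(2)<30)&(s.sum(2)>150)
    m=(np.isfinite(z)&gray&(z>lo)&(z<hi)&(x>xr[0])&(x<xr[1])&(y>yr[0])&(y<yr[1])).astype(np.uint8)
    k,l,st,c=cv2.connectedComponentsWithStats(m);i=1+np.argmax(st[1:,4]);P=W[l==i]
    A=np.c_[P[:,:2]-P[:,:2].mean(0),np.ones(len(P))];f=np.linalg.lstsq(A,P[:,2],rcond=None)[0]
    print(st[i],rect(P),"slopes,z",f.round(4))
if __name__=="__main__": blade("pics/side1.npz",.05,.09,(.45,.62),(.1,.3))
E
python3 blade.py
```

```text
[217 289  51  33 766] [array([532.3, 210.3]), array([ 72.1, 113.2]), np.float64(1.0)] slopes,z [ 0.0043 -0.0254  0.0747]
```

Request:
servo_tool(
  moves=[
    {"dx":0.003,"dy":0,"dz":-0.02,"roll":-0.3,"jaw":0},
    {"dx":0,"dy":0,"dz":-0.02,"roll":0,"jaw":0},
    {"dx":0,"dy":0,"dz":-0.012,"roll":0,"jaw":0},
    {"dx":0,"dy":0,"dz":-0.01,"roll":0,"jaw":0},
    {"dx":0,"dy":0.01,"dz":0,"roll":0,"jaw":0},
    {"dx":0,"dy":0.012,"dz":0,"roll":0,"jaw":0},
    {"dx":0,"dy":0.012,"dz":0,"roll":0,"jaw":0},
    {"dx":0,"dy":0.012,"dz":0,"roll":0,"jaw":0},
    {"dx":-0.001,"dy":0.012,"dz":0,"roll":0,"jaw":0},
    {"dx":0,"dy":0.012,"dz":0,"roll":0,"jaw":0},
  ],
  newtons=58,
)

```text
t: 6.55
eef_pos: [0.5381, 0.1591, 0.0736]
ee_rot: [-3.142, 0.0, -1.561]
force: [0.4, 0.1, -1.6]
width: 0.0198
gripper_force: 58.0
```

```bash
python3 - <<'E'
from h import *
s=get_state();print(s["eef_pos"],np.degrees(s["ee_rot"]),s["force"],s["moment"])
p,d=grab_frame("side"); np.savez("pics/side2.npz",p=p,d=d)
b=p[:,:,::-1]
W=cloud("side",p,d)
# clearance: dark gripper points near the lamp height
x,y,z=W[...,0],W[...,1],W[...,2]
m=np.isfinite(z)&(z>.145)&(z<.21)&(x>.44)&(x<.64)&(y>.03)&(y<.24)&(p.astype(int).sum(2)<300)
print("gripper max y",np.percentile(y[m],[50,95,99,100]))
cv2.imwrite("pics/c3.png",cv2.resize(b[180:380,130:390],(780,600),interpolation=cv2.INTER_CUBIC))
E
```

```text
[0.53810351 0.15905087 0.07363608] [-1.79998414e+02  1.19237138e-03 -8.94652465e+01] [ 0.41836463  0.11926065 -1.57667276] [-0.18656726  0.09782327 -0.00331204]
gripper max y [0.17892911 0.19675417 0.19799049 0.19961412]
```

View pics/c3.png

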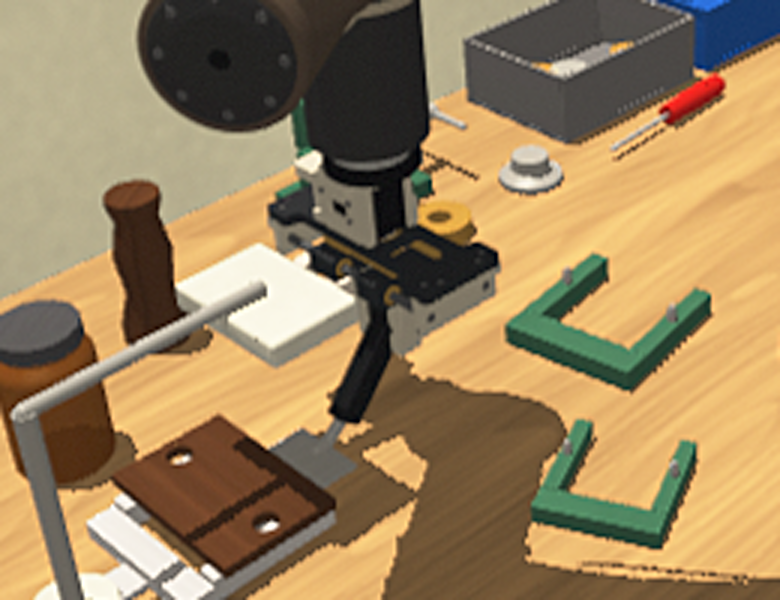

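The blade is entering the channel below the plate at crop (310,455). The gripper's front is at y = 0.200 and the lamp's edge at 0.229, so 24 mm more is safe.

Request:
servo_tool(
  moves=[
    {"dx":0,"dy":0.008,"dz":0,"roll":0,"jaw":0},
    {"dx":-0.001,"dy":0.008,"dz":0,"roll":0,"jaw":0},
    {"dx":0,"dy":0.008,"dz":0,"roll":0,"jaw":0},
    {"dx":0,"dy":0,"dz":0,"roll":0,"jaw":0},
    {"dx":0,"dy":0,"dz":0.004,"roll":0,"jaw":0},
    {"dx":0,"dy":0,"dz":0.004,"roll":0,"jaw":0},
    {"dx":0,"dy":0,"dz":0.004,"roll":0,"jaw":0},
    {"dx":0,"dy":0,"dz":0.003,"roll":0,"jaw":0},
    {"dx":0,"dy":0,"dz":0.003,"roll":0,"jaw":0},
    {"dx":0,"dy":0,"dz":0.003,"roll":0,"jaw":0},
  ],
  newtons=60,
)

```text
t: 7.85
eef_pos: [0.5371, 0.182, 0.0946]
ee_rot: [3.141, -0.0, -1.562]
force: [-0.2, -0.0, -3.2]
width: 0.0198
gripper_force: 60.0
```

```bash
cat > look.py <<'E'
from h import *
import sys
k=sys.argv[1]; xr=(.42,.66); yr=tuple(map(float,sys.argv[2:4]))
s=get_state();print(s["t"],s["eef_pos"],np.degrees(s["ee_rot"]),s["force"],s["moment"])
p,d=grab_frame("side"); np.savez("pics/side%s.npz"%k,p=p,d=d);cv2.imwrite("pics/side%s.png"%k,p[:,:,::-1])
W=cloud("side",p,d);x,y,z=W[...,0],W[...,1],W[...,2];q=p.astype(int)
# plate: brown, reddish dark
m=(np.isfinite(z)&(x>xr[0])&(x<xr[1])&(y>yr[0])&(y<yr[1])&(z>.02)&(z<.12)&(q.sum(2)<300)&(q[...,0]>1.35*q[...,2])).astype(np.uint8)
m=cv2.morphologyEx(m,cv2.MORPH_OPEN,np.ones((3,3)))
n,l,st,c=cv2.connectedComponentsWithStats(m);i=1+np.argmax(st[1:,4]);P=W[l==i]
med=np.median(P[:,2])
for _ in range(4):
    A=np.c_[P[:,:2]-P[:,:2].mean(0),np.ones(len(P))];f=np.linalg.lstsq(A,P[:,2],rcond=None)[0];r=P[:,2]-A@f;P=P[abs(r)<.004]
print("plate",len(P),rect(P),"top slopes,z",f.round(4),"mean",P[:,:2].mean(0))
E
python3 look.py 3 .24 .42
```

```text
7.85 [0.53709092 0.18201781 0.09463765] [ 1.79983870e+02 -9.59302792e-03 -8.94835670e+01] [-0.15890459 -0.01259591 -3.16128879] [-0.34569392  0.11696539  0.01332928]
plate 1876 [array([536.8, 330. ]), array([102.4, 153.7]), np.float64(89.7)] top slopes,z [ 0.0027 -0.0069  0.0428] mean [0.53203819 0.33278215]
```

The plate is carried: load 3.2 N and tilt under 0.5°. Lifting further, then withdrawing.

Request:
servo_tool(
  moves=[
    {"dx":0,"dy":0,"dz":0.004,"roll":0,"jaw":0},
    {"dx":0,"dy":0,"dz":0.005,"roll":0,"jaw":0},
    {"dx":0,"dy":0,"dz":0.006,"roll":0,"jaw":0},
    {"dx":0,"dy":0,"dz":0.006,"roll":0,"jaw":0},
    {"dx":0,"dy":0,"dz":0.006,"roll":0,"jaw":0},
    {"dx":0,"dy":0,"dz":0.006,"roll":0,"jaw":0},
    {"dx":0,"dy":-0.002,"dz":0.004,"roll":0,"jaw":0},
    {"dx":0,"dy":-0.004,"dz":0.002,"roll":0,"jaw":0},
    {"dx":0,"dy":-0.006,"dz":0,"roll":0,"jaw":0},
    {"dx":0,"dy":-0.007,"dz":0,"roll":0,"jaw":0},
  ],
  newtons=60,
)

```text
t: 9.15
eef_pos: [0.5371, 0.1626, 0.1333]
ee_rot: [3.141, -0.0, -1.562]
force: [0.3, 0.6, -2.8]
width: 0.0198
gripper_force: 60.0
```

```bash
python3 look.py 4 .2 .42
```

```text
9.15 [0.53705135 0.16255384 0.13330991] [ 1.79975920e+02 -1.25556203e-02 -8.94844159e+01] [ 0.29550267  0.62863713 -2.79933191] [-0.40140242  0.07536259 -0.0071516 ]
plate 1821 [array([536.3, 310.8]), array([151.2, 101.3]), np.float64(0.3)] top slopes,z [ 0.0016 -0.009   0.0815] mean [0.53143032 0.31357108]
```

Request:
servo_tool(
  moves=[
    {"dx":-0.0012,"dy":-0.005,"dz":0,"roll":0.4,"jaw":0},
    {"dx":-0.0012,"dy":-0.012,"dz":0,"roll":0.4,"jaw":0},
    {"dx":-0.0012,"dy":-0.02,"dz":0,"roll":0.4,"jaw":0},
    {"dx":-0.0012,"dy":-0.026,"dz":0,"roll":0.4,"jaw":0},
    {"dx":-0.0012,"dy":-0.03,"dz":0,"roll":0.4,"jaw":0},
    {"dx":-0.0012,"dy":-0.03,"dz":0,"roll":0.4,"jaw":0},
    {"dx":-0.0012,"dy":-0.026,"dz":0,"roll":0.4,"jaw":0},
    {"dx":-0.0012,"dy":-0.02,"dz":0,"roll":0.4,"jaw":0},
    {"dx":-0.0012,"dy":-0.012,"dz":0,"roll":0.4,"jaw":0},
    {"dx":-0.0012,"dy":-0.005,"dz":0,"roll":0.4,"jaw":0},
  ],
  newtons=60,
)

```text
t: 10.45
eef_pos: [0.525, -0.0238, 0.1336]
ee_rot: [-3.141, 0.0, -1.492]
force: [-0.2, 0.5, -3.0]
width: 0.0194
gripper_force: 60.0
```

Request:
servo_tool(
  moves=[
    {"dx":-0.0012,"dy":-0.005,"dz":0,"roll":0.4,"jaw":0},
    {"dx":-0.0012,"dy":-0.012,"dz":0,"roll":0.5,"jaw":0},
    {"dx":-0.0012,"dy":-0.02,"dz":0,"roll":0.5,"jaw":0},
    {"dx":-0.0012,"dy":-0.026,"dz":0,"roll":0.5,"jaw":0},
    {"dx":-0.0012,"dy":-0.03,"dz":0,"roll":0.5,"jaw":0},
    {"dx":-0.0012,"dy":-0.03,"dz":0,"roll":0.5,"jaw":0},
    {"dx":-0.0012,"dy":-0.026,"dz":0,"roll":0.5,"jaw":0},
    {"dx":-0.0012,"dy":-0.02,"dz":0,"roll":0.5,"jaw":0},
    {"dx":-0.0012,"dy":-0.012,"dz":0,"roll":0.4,"jaw":0},
    {"dx":-0.0012,"dy":-0.005,"dz":0,"roll":0.4,"jaw":0},
  ],
  newtons=60,
)

```text
t: 11.7
eef_pos: [0.5131, -0.2093, 0.1335]
ee_rot: [3.142, 0.0, -1.41]
force: [0.6, 0.4, -3.9]
width: 0.0198
gripper_force: 60.0
```

```bash
python3 look.py 5 -.2 .05; python3 - <<'E'
from h import *
p,d=grab_frame("top");np.savez("pics/top5.npz",p=p,d=d)
a=cv2.resize(p[215:305,280:400],(400,300),interpolation=cv2.INTER_CUBIC)
b=cv2.resize(cv2.imread("pics/side5.png")[220:310,270:390],(400,300),interpolation=cv2.INTER_CUBIC)
cv2.imwrite("pics/c5.png",np.hstack([a[:,:,::-1],b]))
E
```

```text
11.7 [ 0.51310372 -0.20934465  0.13346695] [ 1.79997334e+02  3.66741610e-03 -8.07812160e+01] [ 0.57335558  0.39526279 -3.87069461] [-0.41969502  0.02693185  0.00591983]
plate 1069 [array([489.7, -62.6]), array([151.3, 108.7]), np.float64(9.6)] top slopes,z [ 0.0007 -0.0102  0.0822] mean [ 0.48929202 -0.05911744]
```

View pics/c5.png

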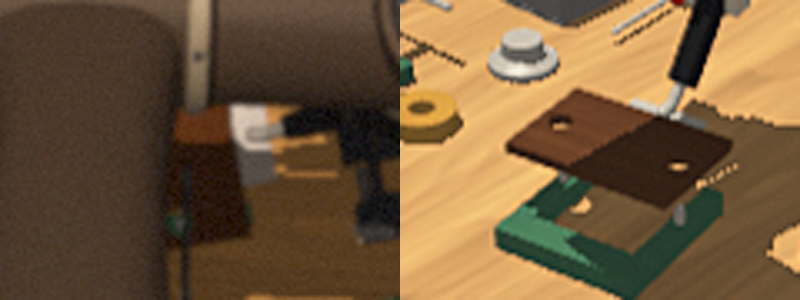

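Side crop: the plate hovers level over the middle jig with its holes at about (561,125) and (680,166). The top crop shows a pin through the near hole at (176,220). The measured centre is (0.4897, −0.0626) against a seat of (0.4905, −0.0625), so I lower.

Request:
servo_tool(
  moves=[
    {"dx":0.0005,"dy":0,"dz":-0.005,"roll":0,"jaw":0},
    {"dx":0,"dy":0,"dz":-0.007,"roll":0,"jaw":0},
    {"dx":0,"dy":0,"dz":-0.007,"roll":0,"jaw":0},
    {"dx":0,"dy":0,"dz":-0.006,"roll":0,"jaw":0},
    {"dx":0,"dy":0,"dz":-0.005,"roll":0,"jaw":0},
    {"dx":0,"dy":0,"dz":-0.004,"roll":0,"jaw":0},
    {"dx":0,"dy":0,"dz":-0.003,"roll":0,"jaw":0},
    {"dx":0,"dy":0,"dz":-0.003,"roll":0,"jaw":0},
    {"dx":0,"dy":0,"dz":-0.002,"roll":0,"jaw":0},
    {"dx":0,"dy":0,"dz":0,"roll":0,"jaw":0},
  ],
  newtons=60,
)

```text
t: 13.05
eef_pos: [0.5137, -0.2089, 0.0915]
ee_rot: [3.141, 0.0, -1.41]
force: [-0.7, -0.0, -3.2]
width: 0.0196
gripper_force: 60.0
```

```bash
python3 look.py 6 -.2 .05
```

```text
13.05 [ 0.51366574 -0.20889835  0.09149216] [ 1.79992186e+02  9.93129487e-04 -8.07839057e+01] [-0.65339778 -0.02230934 -3.21071401] [-0.34298956  0.07444011 -0.00208736]
plate 1068 [array([490.4, -61.7]), array([147.8, 104.9]), np.float64(8.2)] top slopes,z [ 0.002  -0.0112  0.0402] mean [ 0.48951726 -0.0598602 ]
```

Request:
servo_tool(
  moves=[
    {"dx":0,"dy":0,"dz":-0.001,"roll":0,"jaw":0},
    {"dx":0,"dy":0,"dz":-0.001,"roll":0,"jaw":0},
    {"dx":0,"dy":0,"dz":-0.001,"roll":0,"jaw":0},
    {"dx":0,"dy":0,"dz":-0.001,"roll":0,"jaw":0},
    {"dx":0,"dy":0,"dz":-0.001,"roll":0,"jaw":0},
    {"dx":0,"dy":0,"dz":-0.002,"roll":0,"jaw":0},
    {"dx":0,"dy":0,"dz":-0.002,"roll":0,"jaw":0},
    {"dx":0,"dy":0,"dz":-0.002,"roll":0,"jaw":0},
    {"dx":0,"dy":0,"dz":-0.003,"roll":0,"jaw":0},
    {"dx":0,"dy":0,"dz":-0.002,"roll":0,"jaw":0},
  ],
  newtons=60,
)

```text
t: 14.35
eef_pos: [0.5137, -0.2088, 0.0753]
ee_rot: [3.141, 0.0, -1.41]
force: [-0.1, -0.3, -2.4]
width: 0.0201
gripper_force: 60.0
```

```bash
python3 look.py 7 -.2 .05; python3 - <<'E'
import cv2
cv2.imwrite("pics/c7.png",cv2.resize(cv2.imread("pics/side7.png")[220:310,280:400],(640,480),interpolation=cv2.INTER_CUBIC))
E
```

```text
14.35 [ 0.51367162 -0.2088397   0.07533574] [ 1.79991412e+02  1.99778948e-03 -8.07783944e+01] [-0.05204612 -0.28853801 -2.43800976] [-0.20741412  0.12266749  0.02419069]
plate 1060 [array([490.4, -61.5]), array([149.4, 105.3]), np.float64(10.1)] top slopes,z [ 0.0009 -0.0067  0.0338] mean [ 0.48968523 -0.05898593]
```

View pics/c7.png

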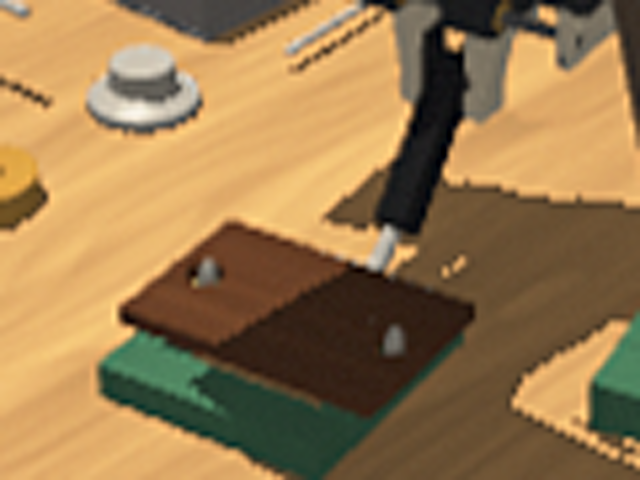

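The plate is seated, with both pins showing through at (208,272) and (393,340). Now I drop the blade slightly and draw it out along the jig's −x.

Request:
servo_tool(
  moves=[
    {"dx":0,"dy":0,"dz":-0.003,"roll":0,"jaw":0},
    {"dx":0,"dy":0,"dz":0,"roll":0,"jaw":0},
    {"dx":0.0016,"dy":-0.01,"dz":0,"roll":0,"jaw":0},
    {"dx":0.0016,"dy":-0.01,"dz":0,"roll":0,"jaw":0},
    {"dx":0.0024,"dy":-0.015,"dz":0,"roll":0,"jaw":0},
    {"dx":0.0032,"dy":-0.02,"dz":0,"roll":0,"jaw":0},
    {"dx":0.0032,"dy":-0.02,"dz":0,"roll":0,"jaw":0},
    {"dx":0.0032,"dy":-0.02,"dz":0,"roll":0,"jaw":0},
    {"dx":0.0032,"dy":-0.02,"dz":0,"roll":0,"jaw":0},
    {"dx":0.0032,"dy":-0.02,"dz":0,"roll":0,"jaw":0},
  ],
  newtons=60,
)

```text
t: 15.65
eef_pos: [0.5354, -0.3454, 0.0725]
ee_rot: [3.141, 0.0, -1.41]
force: [-0.4, 0.1, -2.6]
width: 0.0197
gripper_force: 60.0
```

```bash
python3 look.py 8 -.2 .05;  python3 -c "
from blade import *
blade('pics/side8.npz',.003,.03,(.42,.62),(-.33,-.12))"
```

```text
15.65 [ 0.53542298 -0.34535232  0.07246002] [ 1.79991809e+02  2.27962208e-03 -8.07921944e+01] [-0.40714083  0.13479145 -2.62455221] [-0.15679487  0.07084831  0.0380672 ]
plate 1083 [array([491. , -62.3]), array([149.8, 105.9]), np.float64(8.4)] top slopes,z [-0.0001 -0.0065  0.0339] mean [ 0.49007416 -0.06010326]
[348 243  37  27 452] [array([ 515.6, -230.1]), array([ 67.5, 118.6]), np.float64(8.0)] slopes,z [ 0.0166 -0.0399  0.0123]
```

Request:
servo_tool(
  moves=[
    {"dx":0,"dy":0,"dz":-0.001,"roll":0,"jaw":0},
    {"dx":0,"dy":0,"dz":-0.001,"roll":0,"jaw":0},
    {"dx":0,"dy":0,"dz":-0.001,"roll":0,"jaw":0},
    {"dx":0,"dy":0,"dz":-0.001,"roll":0,"jaw":0},
    {"dx":0,"dy":0,"dz":-0.001,"roll":0,"jaw":0},
    {"dx":0,"dy":0,"dz":-0.0005,"roll":0,"jaw":0},
    {"dx":0,"dy":0,"dz":0,"roll":0,"jaw":0},
    {"dx":0,"dy":0,"dz":0,"roll":0,"jaw":0},
    {"dx":0,"dy":0,"dz":0,"roll":0,"jaw":0},
    {"dx":0,"dy":0,"dz":0,"roll":0,"jaw":0},
  ],
  newtons=60,
)

```text
t: 16.95
eef_pos: [0.5353, -0.3439, 0.0671]
ee_rot: [-3.142, -0.0, -1.41]
force: [0.5, -0.8, -2.2]
width: 0.0195
gripper_force: 60.0
```

Request:
servo_tool(
  moves=[
    {"dx":0,"dy":0,"dz":-0.0005,"roll":0,"jaw":0},
    {"dx":0,"dy":0,"dz":0,"roll":0,"jaw":0.25},
    {"dx":0,"dy":0,"dz":0,"roll":0,"jaw":0.3},
    {"dx":0,"dy":0,"dz":0,"roll":0,"jaw":0.4},
    {"dx":0,"dy":0,"dz":0,"roll":0,"jaw":0.6},
    {"dx":0,"dy":0,"dz":0,"roll":0,"jaw":0.8},
    {"dx":0,"dy":0,"dz":0,"roll":0,"jaw":0.8},
    {"dx":0,"dy":0,"dz":0,"roll":0,"jaw":0.8},
    {"dx":0,"dy":0,"dz":0,"roll":0,"jaw":0.8},
    {"dx":0,"dy":0,"dz":0,"roll":0,"jaw":0.8},
  ],
  newtons=3,
)

```text
t: 18.2
eef_pos: [0.5353, -0.3438, 0.0666]
ee_rot: [3.142, -0.0, -1.41]
force: [0.8, -0.3, 0.3]
width: 0.0701
gripper_force: 0.0
```

Request:
servo_tool(
  moves=[
    {"dx":0,"dy":0,"dz":0.01,"roll":0,"jaw":0.8},
    {"dx":0,"dy":0,"dz":0.02,"roll":0,"jaw":0.8},
    {"dx":0,"dy":0,"dz":0.03,"roll":0,"jaw":0.8},
    {"dx":0,"dy":0,"dz":0.03,"roll":0,"jaw":0.8},
    {"dx":0,"dy":0,"dz":0.03,"roll":0,"jaw":0.8},
    {"dx":0,"dy":0,"dz":0.02,"roll":0,"jaw":0.8},
    {"dx":0,"dy":0,"dz":0,"roll":0,"jaw":0.8},
    {"dx":0,"dy":0,"dz":0,"roll":0,"jaw":0.8},
    {"dx":0,"dy":0,"dz":0,"roll":0,"jaw":0.8},
    {"dx":0,"dy":0,"dz":0,"roll":0,"jaw":0.8},
  ],
  newtons=3,
)

```text
t: 19.45
eef_pos: [0.535, -0.3438, 0.2058]
ee_rot: [3.14, 0.001, -1.41]
force: [-0.3, 0.7, -0.1]
width: 0.0702
gripper_force: 0.0
```

```bash
python3 look.py 9 -.2 .05;  python3 -c "
from blade import *
blade('pics/side9.npz',.001,.015,(.42,.62),(-.33,-.12))
b=cv2.imread('pics/side9.png')[180:320,250:440];cv2.imwrite('pics/c9.png',cv2.resize(b,(760,560),interpolation=cv2.INTER_CUBIC))"
```

```text
19.45 [ 0.53501333 -0.34377244  0.20577989] [ 1.79931094e+02  3.42807041e-02 -8.07836422e+01] [-0.25202559  0.6724116  -0.10146787] [0.02886086 0.15903701 0.00368418]
plate 1078 [array([491.4, -63.2]), array([149.2, 107.1]), np.float64(8.5)] top slopes,z [ 0.0019 -0.0033  0.0339] mean [ 0.48893623 -0.05991499]
[348 248  37  24 446] [array([ 514.1, -226. ]), array([ 70., 112.]), np.float64(9.1)] slopes,z [-0.01   -0.0174  0.0053]
```

View pics/c9.png

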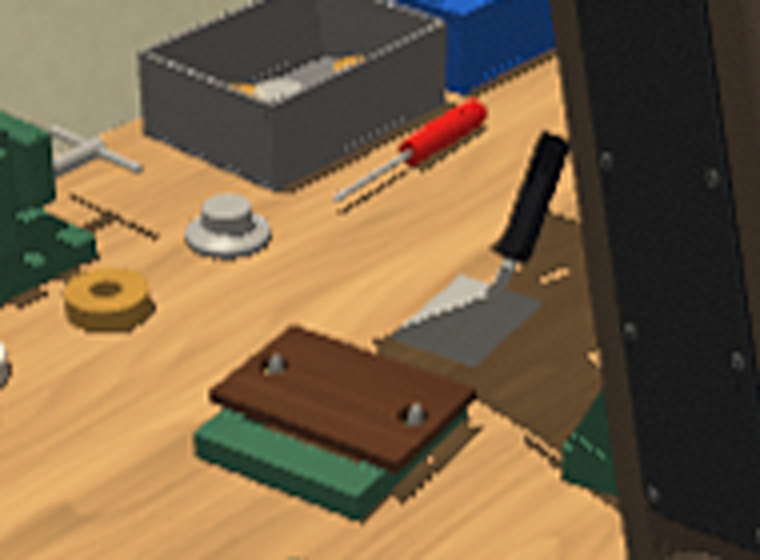

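The plate sits flush on the jig with pins showing at (275,362) and (413,412). The spatula lies flat at (470,320), clear of the plate with its blade middle about 160 mm away, and the other things are in place. I'm handing in.

```bash
python3 -c "
from station import *
print(job_done())"
```

```text
the job is handed in; nothing more can be done
None
```

The job is handed in (no verdict was returned): the last side picture shows the plate flush on the middle jig with both pins through its holes, and the spatula lying flat and released, its blade middle about 160 mm from the plate's; I gripped it upright near the handle's end, not tilted, because the moves allow no tilt.

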